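# Set the pack charger's dial behind its push-to-open hatch

### The arm

A 6-joint arm with a two-finger parallel gripper is mounted at the origin on the work surface. World frame = base frame: x ahead of the robot, y to its left, z up, the work surface at z = 0. Lengths are in m, angles in rad, forces in N, time in s.
With the tool pointing down it reaches from about 0.375 to 0.975 m from the base axis. Payload 3.8 kg.
Tool frame: the origin (TCP) lies at the very end of the fingers, on their centre line; the grasp point (between the pads) lies 19 mm behind it; z points along the fingers, x is the direction in which the jaws open and shut, and the axes are right-handed (so a half turn about z gives the same grasp; the last joint's range is limited). The gripper opens to 85 mm and grips with 20 to 120 N. Pads are 22 mm wide; open, the fingers measure 114 mm over their backs; the gripper's body (76 mm by 85 mm) begins 54 mm behind the grasp point. The pads swing forward as they close: fully open they stand 13 mm farther back than shut.
Start: joints at [1.216, 0.264, 1.604, -0, 1.274, -0.037], TCP at [0.211, 0.641, 0.231] pointing down, gripper open.
Joint ranges: [-2.63, 2.63], [-0.94, 2.18], [0.31, 2.57], [-1.31, 4.45], [0, 2.66], [-2.55, 2.55]. Speed limits (rad/s): [2.57, 2.57, 3.14, 3.14, 3.14, 3.14].

### API

Orientations are given as a 3x3 rotation matrix whose columns are the frame's x, y, z axes.
In Python, from bench import robot gives the robot as it stands. Calls block until the motion is done:
- robot.move_ptp(position, orientation): joint-space move of the TCP to a pose.
- robot.move_straight(position, rotation=None, feed=0.15): straight line of the TCP; rotation=None keeps the orientation; feed is the mean speed in m/s.
- robot.move_joints(angles): joint-space move.
- robot.gripper_to(opening, force=None): finger opening in m; force is the grip in N (None keeps the last); returns when the fingers have stopped.
- robot.hold(seconds).
- robot.ik(position, orientation): joint angles nearest the present ones, or None.
- robot.get_state(): the state.
- robot.camera(name): name is "scene" or "top" or "wrist"; returns the picture (384x512x3 uint8, blue, green, red); there is no depth.
- robot.camera_params(name): a dict with "fov_y" (degrees; the focal length in pixels is half the picture's height over the tangent of half this angle, whatever the lens; pixels are square), "cx", "cy" (the principal point, pixels), "world_to_cam" (4x4, takes a point from world to camera coordinates). Camera axes: x right, y up, looking along -z (the intrinsics and any distortion apply to the point x, -y, -z); pixel columns grow to the right and rows downward; lengths in m; the calibration is good to about 2 mm. A picture is of the moment at which its call begins: read the wrist's pose just before it. camera_params takes no time and is no camera call; for the wrist camera it gives the pose at the moment of the call.
A pose or a line that the arm cannot do raises robot.IKError and nothing moves.
- robot.close_job(): hands the job in, once; it reports no verdict.
The state is a dict: "time_s": time; "joint_positions": joint angles; "joint_vel": joint speeds; "joint_torque": joint torques, N m; "ee_pos": TCP position; "ee_rot": TCP orientation; "force": force on the tool from outside, world axes, zero at the start; "moment": the same for the moment, N m; "opening": finger opening in m.
Only numpy, scipy, OpenCV 4.12 (cv2) and the standard library are available. Lean on these libraries where they do the work, as an engineer would, in place of code of your own. Each camera call takes 0.05 s, during which the arm holds its last target. There are 200 camera calls.

### The job

Open the orange hatch of the sloping charger: push it in by its white spot until the catch lets it pop ajar, then swing it wide open, past square to the panel. Turn the yellow dial behind it clockwise to its stop, then turn it back exactly three clicks. Leave the hatch standing open and do not disturb the multimeter or the battery pack.

Things in the scene. Friction and masses are not known exactly. Their poses are not given: they have to be found in the camera images.
- charger: Fixed charger on a steel bench stand: black housing 210 x 230 x 107 mm with a blue bezel, its front tilted 30 degrees (0.52 rad) back from level, facing up and towards the robot. Origin on the table, 160 mm plumb below the front's middle (give or take 10 mm); z up, x away from the robot at yaw 0.
- panel (a point): Middle of the charger's sloping front, in the plane of the shut hatch's face and the bezel (z = 0). Panel axes: x up the slope, y left, z out of the face. Bezel outside: x -105..105, y -115..115 mm; by the hatch's right edge it has a finger gap, x -60..30 mm, 17 mm deep. Under the hatch a recess opens at x -66..66, y -68..72 mm; its floor (z = -61 mm) carries the dial at x = y = 0.
- hatch (a joint): Orange hatch, covers panel x -75..75, y -90..90 mm, 8 mm thick, hinged on its left (+y) edge. Angle in rad: 0 shut and flush with the bezel, grows as it swings out to the left, limit 2.2. A catch holds it shut; pushed in 4 to 5 mm at the spot (5 to 7 N; solid stop at 7 mm, -0.045 rad) the catch lets go for good. Hinge friction keeps it where it is left beyond 0.9 rad.
- hatch_spot (a point): Centre of the white spot (32 mm across) on the hatch's outer face where it is pushed, 158 mm from the hinge line, 22 mm from the right edge. It moves with the hatch; axes as the panel's when shut.
- hatch_edge (a point): Middle of the hatch's free right edge, mid-thickness, 180 mm from the hinge line; moves with the hatch. Once released, a spring rod (at panel x = 71 mm) lifts the hatch to about 0.35 rad (this edge about 60 mm proud). Lift it there from underneath (about 2 N), upwards along its arc: a push straight to the left may jam. A latch tongue hangs 43 mm below the hatch near this edge at panel x = 52..64 mm.
- hatch_hinge (a point): Middle of the hatch's hinge line, which runs along the panel's x; at panel x = 0, y = 90, z = -4 mm, in mid-thickness of the hatch. Axes turn with the hatch: y points from the right edge to the hinge, z out of its outer face.
- dial (a joint): Dial angle in rad, grows clockwise as seen facing the panel; 0 fully anticlockwise, 2.4 at the clockwise stop. It clicks (spring detents, about 0.08 N m) at 0, 0.3, 0.6 ... 2.4 and settles into the nearest click when let go. Marks round it show the clicks, the red one the stop. It starts 1 to 5 clicks short of the stop. Three clicks back from the stop is 1.5.
- dial_grip (a point): On the dial's axis, at the height to grip its yellow bar: 66 x 14 mm, 30 mm high (12 mm above to 18 mm below this point), on a black disc 72 mm across, 8 mm thick. At panel z = -35 mm; z points out of the panel. The bar lies at the angle 1.65 minus the dial's reading, anticlockwise from panel x (so along panel x at 1.65).
- multimeter: Bystander: yellow hand multimeter lying on the table, 190 x 90 x 48 mm, origin at the centre of its underside, long along its x.
- battery: Bystander: blue and white battery pack lying on the table, 150 x 46 x 46 mm, origin at the centre of its underside, long along its x.

How it is judged:
On the way, in this order (a step that is already met when the one before it is completed fails the run):
1. the hatch has been pushed in far enough for the catch to let go (value of joint hatch below -0.018 rad).
2. the hatch has popped ajar (value of joint hatch above 0.12 rad), for 0.1 s.
3. the hatch is swung wide open, past square (value of joint hatch above 1.6 rad), for 0.2 s.
4. the dial is turned clockwise to its stop (value of joint dial above 2.32 rad), for 0.2 s.
At the end, for the whole second after the job is handed in: The hatch stands open past square (more than 1.6 rad) and the dial rests three clicks back from its clockwise stop (1.5 rad, within 0.1 rad), both at rest (value of joint hatch above 1.6 rad and value of joint dial between 1.4 and 1.6 rad and velocity of joint hatch between -0.05 and 0.05 rad/s and velocity of joint dial between -0.05 and 0.05 rad/s); the robot touches nothing.
It fails at once if a bystander is pushed more than 30 mm (distance of any of multimeter, battery from where it was at the start of the episode above 0.03 m).
It also fails if it takes over 64 s, if anything falls off the work surface, if the arm or the gripper's body presses on something with over 40 N, if the wrist force passes 120 N, or if a joint passes its speed limit or range.

## Working session

There is one attempt and no reset: what is moved stays moved. The work goes in short steps, each a Python script; the robot and the scene stay as the last script left them, time stands still between calls to the robot, and variables do not carry over. Pictures are saved under pics/ and viewed, about 8 in all and at most 12, crops included, and the job is handed in when it is done.

```bash
mkdir -p pics; ls
python3 - <<'E'
from bench import robot
import cv2,numpy as np
for n in("scene","top"):
    im=robot.camera(n); cv2.imwrite(f"pics/{n}0.png",im); p=robot.camera_params(n); print(n,{k:(np.round(v,4).tolist() if k=="world_to_cam" else v) for k,v in p.items()})
a=np.hstack([cv2.imread("pics/scene0.png"),cv2.imread("pics/top0.png")])
cv2.imwrite("pics/a0.png",cv2.resize(a,(800,300)))
E
```

```text
pics
scene {'fov_y': 47.76777076831318, 'cx': 252.3809670947913, 'cy': 182.3130164039961, 'world_to_cam': [[-0.8889, 0.4578, 0.0161, 0.5326], [-0.3716, -0.7412, 0.559, 0.1684], [0.2678, 0.4909, 0.829, -1.1067], [0.0, 0.0, 0.0, 1.0]]}
top {'fov_y': 55.879857320598816, 'cx': 257.38909667351925, 'cy': 188.9654935449981, 'world_to_cam': [[-0.0114, -0.9999, -0.0065, 0.0304], [0.9848, -0.0124, 0.173, -0.5923], [-0.173, -0.0044, 0.9849, -0.925], [0.0, 0.0, 0.0, 1.0]]}
```

View pics/a0.png

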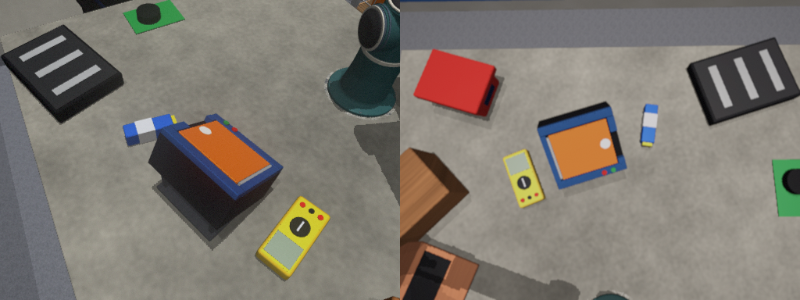

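The scene shows the charger with its orange hatch. In the top view the hatch is at about (580,148) and the white spot at (605,143), with the multimeter to its left and the battery to its right. Next I'll extract the corners in both views and solve for the pose.

```bash
cat > h.py <<'E'
from bench import robot
import cv2,numpy as np
from scipy.optimize import least_squares
def project(p,X):
    X=np.atleast_2d(X); c=X@p["world_to_cam"][:3,:3].T+p["world_to_cam"][:3,3]
    f=192/np.tan(np.radians(p["fov_y"])/2)
    return np.c_[p["cx"]+f*c[:,0]/-c[:,2], p["cy"]-f*c[:,1]/-c[:,2]]
def frame(q): # panel centre xyz, yaw, tilt 30deg
    t=np.radians(30); c,s=np.cos(q[3]),np.sin(q[3])
    Rz=np.array([[c,-s,0],[s,c,0],[0,0,1]])
    Ry=np.array([[np.cos(t),0,-np.sin(t)],[0,1,0],[np.sin(t),0,np.cos(t)]])
    return Rz@Ry
def params(n):
    p=robot.camera_params(n); p["world_to_cam"]=np.array(p["world_to_cam"]); return p
E
python3 - <<'E'
from h import *
C=np.array([[75,90,0],[75,-90,0],[-75,-90,0],[-75,90,0]])/1e3
obs=[]
for n in("scene","top"):
    im=cv2.imread(f"pics/{n}0.png"); hsv=cv2.cvtColor(im,cv2.COLOR_BGR2HSV)
    m=cv2.inRange(hsv,(6,170,120),(16,255,255)); 
    if n=="top": m[:, :170]=0; m[260:]=0
    k=max(cv2.findContours(m,0,1)[0],key=cv2.contourArea)
    h=cv2.convexHull(k); 
    e=.02*cv2.arcLength(h,True); a=cv2.approxPolyDP(h,e,True)[:,0]
    M=np.zeros_like(m); cv2.fillPoly(M,[h],255)
    w=((M>0)&(hsv[...,1]<70)&(hsv[...,2]>150)).astype(np.uint8)
    N,l,s,c=cv2.connectedComponentsWithStats(w); i=1+s[1:,4].argmax()
    print(n,cv2.contourArea(k),a.tolist(),c[i],s[i])
    obs.append((n,a.astype(float),c[i]))
S=np.array([[0,-68,0]])/1e3
def res(q,full=False):
    R=frame(q); r=[]
    for n,a,s in obs:
        p=params(n)
        pc=project(p,q[:3]+C@R.T)
        if len(a)==4:
            r+=[(a[np.linalg.norm(a-x,axis=1).argmin()]-x) for x in pc]
        r.append(2*(s-project(p,q[:3]+S@R.T)[0]))
    return np.ravel(r)
for y0 in(.1,.3,-.1):
    o=least_squares(res,[.62,.0,.16,y0],loss="soft_l1"); print(o.cost,o.x.round(4)); print(res(o.x).round(1).tolist())
E
python3 - <<'E'
import cv2
a=cv2.imread("pics/scene0.png")[130:300,180:380];b=cv2.imread("pics/top0.png")[110:260,120:350]
cv2.imwrite("pics/b0.png",cv2.hconcat([cv2.resize(a,(400,340)),cv2.resize(b,(400,340))]))
E
```

```text
scene 4087.5 [[229, 168], [277, 155], [344, 209], [302, 234]] [262.48571429 166.46666667] [255 162  16  10 105]
top 4230.5 [[263, 152], [277, 207], [209, 228], [190, 173]] [262.27338129 183.26618705] [256 177  14  13 139]
6.253486924903391 [0.5688 0.0765 0.1562 0.2797]
[0.0, 0.1, 1.5, 1.0, 0.2, 1.3, -1.1, -1.0, 1.2, -0.6, 1.0, -0.4, -0.2, 0.3, -1.1, -1.4, 0.7, -1.3, 0.2, -0.4]
6.253486924901946 [0.5688 0.0765 0.1562 0.2797]
[0.0, 0.1, 1.5, 1.0, 0.2, 1.3, -1.1, -1.0, 1.2, -0.6, 1.0, -0.4, -0.2, 0.3, -1.1, -1.4, 0.7, -1.3, 0.2, -0.4]
6.253486924902582 [0.5688 0.0765 0.1562 0.2797]
[0.0, 0.1, 1.5, 1.0, 0.2, 1.3, -1.1, -1.0, 1.2, -0.6, 1.0, -0.4, -0.2, 0.3, -1.1, -1.4, 0.7, -1.3, 0.2, -0.4]
```

View pics/b0.png

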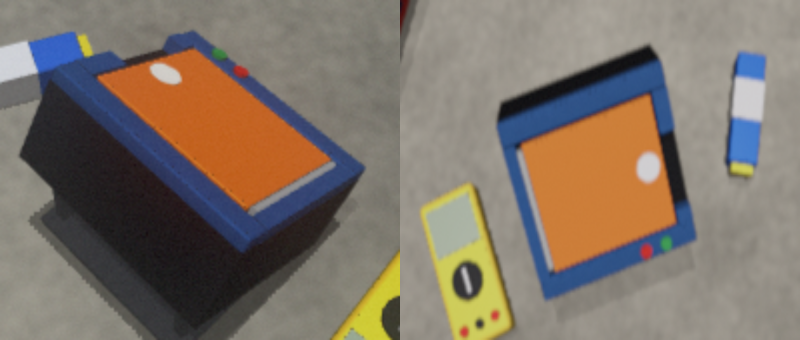

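The fit is good, with residuals of about 1 px (roughly 2 mm). The crop shows the hatch flush, with the spot on the right by the finger gap. I'll plan the push and lift, checking IK first.

```bash
cat >> h.py <<'E'
Q=np.array([0.5688,0.0765,0.1562,0.2797]); R=frame(Q); P0=Q[:3]
def W(x,y,z): return P0+R@(np.array([x,y,z])/1e3)   # panel mm -> world
def ori(phi,sx=1): # tool z at phi below +y in panel yz plane, tool x along sx*panel x
    z=np.array([0,np.cos(phi),-np.sin(phi)]); x=np.array([sx,0,0.])
    return R@np.c_[x,np.cross(z,x),z]
def lift(th,x=-15,ins=20,gap=0):
    phi=np.interp(th,[.35,1.92],np.radians([30,95])); b=phi-th
    off=4+gap+(11/np.cos(b)+ins*np.tan(b) if b>0 else 11*np.cos(b))
    r=180-ins
    y=90-r*np.cos(th)-off*np.sin(th); z=-4+r*np.sin(th)-off*np.cos(th)
    return (x,y,z),phi
E
python3 - <<'E'
from h import *
ik=robot.ik
for s in(1,-1):
    print(s,"push",ik(W(0,-68,60),ori(np.pi/2,s)),ik(W(0,-68,-7),ori(np.pi/2,s)))
    for th in(.35,.7,1.1,1.5,1.9):
        p,f=lift(th); j=ik(W(*p),ori(f,s)); print(th,np.round(p,0),None if j is None else np.round(j,2))
    for b in (.75,.15,-.45,-.8):
        z=np.array([0,0,-1.]);x=np.array([-np.sin(b),np.cos(b),0])*s
        j=ik(W(0,0,-47),R@np.c_[x,np.cross(z,x),z]); print("dial",b,None if j is None else np.round(j,2))
E
```

```text
1 push [-0.17793754 -0.23487489  2.24182484  0.35525909  0.68816057 -0.68224947] [-0.14303778 -0.09593465  2.24404462  0.40628054  0.54574865 -0.72387581]
0.35 [-15. -67.  33.] [-0.54  0.45  1.87  0.88  1.62 -1.48]
0.7 [-15. -43.  86.] [-0.53  0.15  2.03  0.85  1.45 -1.36]
1.1 [-15.   4. 132.] [-0.41 -0.2   2.18  0.76  1.24 -1.12]
1.5 [-15.  64. 155.] [-0.09 -0.46  2.27  0.48  0.97 -0.63]
1.9 [-15. 128. 152.] [ 0.42 -0.49  2.28 -0.19  0.85  0.25]
dial 0.75 None
dial 0.15 [ 0.02 -0.04  2.27  0.31  0.42 -2.23]
dial -0.45 [ 0.02 -0.04  2.27  0.31  0.42 -1.63]
dial -0.8 [ 0.02 -0.04  2.27  0.31  0.42 -1.28]
-1 push [-0.17793754 -0.23487489  2.24182484  0.35525909  0.68816057  2.45934318] [-0.14303778 -0.09593465  2.24404462  0.40628054  0.54574865  2.41771684]
0.35 [-15. -67.  33.] [-0.54  0.45  1.87  0.88  1.62  1.66]
0.7 [-15. -43.  86.] [-0.53  0.15  2.03  0.85  1.45  1.78]
1.1 [-15.   4. 132.] [-0.41 -0.2   2.18  0.76  1.24  2.02]
1.5 [-15.  64. 155.] [-0.09 -0.46  2.27  0.48  0.97  2.51]
1.9 [-15. 128. 152.] None
dial 0.75 [ 0.02 -0.04  2.27  0.31  0.42  0.31]
dial 0.15 [ 0.02 -0.04  2.27  0.31  0.42  0.91]
dial -0.45 [ 0.02 -0.04  2.27  0.31  0.42  1.51]
dial -0.8 [ 0.02 -0.04  2.27  0.31  0.42  1.86]
```

Run:
```python
from h import *
st=robot.get_state
robot.gripper_to(0.0)
p=st()["ee_pos"]; robot.move_straight([p[0],p[1],.36],feed=.25)
robot.move_ptp(W(0,-68,110),ori(np.pi/2)); robot.move_straight(W(0,-68,8),feed=.12)
robot.hold(.2); n=R[:,2]; F0=np.dot(st()["force"],n); print("t",st()["time_s"],F0)
c=None
for z in np.arange(6,-12,-1.):
    robot.move_straight(W(0,-68,z),feed=.02)
    F=np.dot(st()["force"],n)-F0; a=(R.T@(st()["ee_pos"]-P0))[2]*1e3; print(z,round(a,1),round(F,1))
    if F>1 and c is None: c=z
    if F>14 or (c is not None and z<c-6): break
robot.move_straight(W(0,-68,30),feed=.1); robot.move_straight(W(0,-95,100),feed=.2)
robot.hold(.3); im=robot.camera("scene"); cv2.imwrite("pics/c.png",im); print(st()["time_s"])
```

```text
t 5.3167 -0.4217996809662737
6.0 6.1 1.3
5.0 4.9 0.7
4.0 3.9 1.1
3.0 2.9 0.5
2.0 2.1 1.5
1.0 1.2 5.9
0.0 0.2 6.5
-1.0 -0.8 7.2
8.65
```

View pics/c.png

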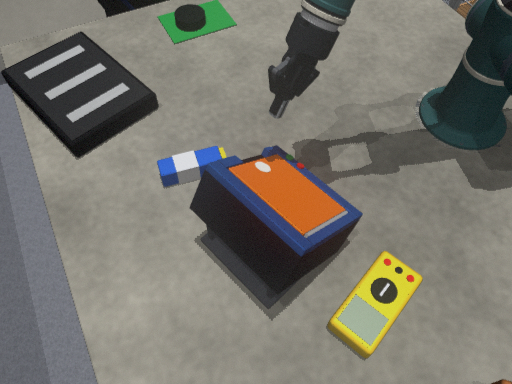

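The hatch is still shut. Force noise triggered my contact test too early, and the real contact was at about z = +1.8 mm. I'll push again, deeper.

Run:
```python
from h import *
st=robot.get_state
robot.move_straight(W(0,-68,5),feed=.15); robot.hold(.15); n=R[:,2]; F0=np.dot(st()["force"],n)
robot.move_straight(W(0,-68,-1),feed=.03)
for z in np.arange(-2,-7,-1.):
    robot.move_straight(W(0,-68,z),feed=.02)
    F=np.dot(st()["force"],n)-F0; a=(R.T@(st()["ee_pos"]-P0))[2]*1e3; print(z,round(a,1),round(F,1))
    if F>14: break
robot.move_straight(W(0,-68,75),feed=.15); robot.move_straight(W(-15,-150,90),feed=.25)
robot.hold(.2); im=robot.camera("scene"); cv2.imwrite("pics/d.png",im[100:330,150:450]); print(st()["time_s"])
```

```text
-2.0 -1.3 7.0
-3.0 -2.3 5.9
-4.0 -3.4 5.2
-5.0 -4.4 5.4
-6.0 -5.1 9.0
12.6417
```

View pics/d.png

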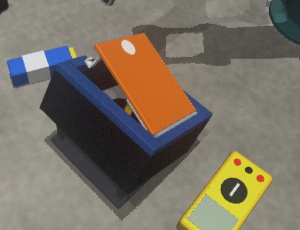

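The hatch popped ajar, to about 0.35 rad. Next I'll enter under its edge from the right and swing it along its arc.

```bash
sed -i 's/^def W(x,y,z)/P0=P0+0.0015*R[:,2]\ndef W(x,y,z)/' h.py
python3 - <<'E'
from h import *
st=robot.get_state
p,f=lift(.35,gap=9); t=np.array([0,np.cos(f),-np.sin(f)])
robot.move_ptp(W(*(np.array(p)-80*t)),ori(f)); robot.hold(.1); F0=np.array(st()["force"])
robot.move_straight(W(*p),feed=.15)
print(R.T@(np.array(st()["force"])-F0))
for th in np.arange(.35,1.91,.12):
    p,f=lift(th); robot.move_straight(W(*p),ori(f),feed=.09)
    F=R.T@(np.array(st()["force"])-F0); print(round(th,2),F.round(1),round(st()["time_s"],1))
    if np.linalg.norm(F)>30: print("STOP"); break
E
```

```text
[0.29454575 0.40671108 1.23553297]
0.35 [0.4 0.7 0.3] 14.6
0.47 [-0.3  0.8  0.8] 14.9
0.59 [-0.1  1.2  0.1] 15.3
0.71 [ 0.2 -0.4  0.5] 15.7
0.83 [0.1 1.1 0.1] 16.1
0.95 [-0.1  0.2  0.6] 16.4
1.07 [-0.5  1.7 -0.2] 16.8
1.19 [1.1 0.4 0.3] 17.2
1.31 [-0.9  0.1  0.2] 17.5
1.43 [0.6 1.  0.8] 17.9
1.55 [-0.3  1.8  0.6] 18.3
1.67 [-0.3  1.2  0.4] 18.6
1.79 [-0.3  1.   0.7] 19.0
1.91 [-0.4  0.7 -0.3] 19.4
```

Run:
```python
from h import *
a=robot.camera("scene"); b=robot.camera("top")
cv2.imwrite("pics/e.png",cv2.hconcat([a[60:330,150:450],b[60:330,100:400]]))
```

```text
(no output)
```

View pics/e.png

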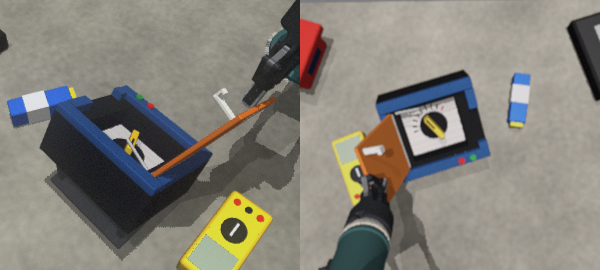

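The hatch stands well past square and the dial is exposed. I'll back off, hover over the dial and measure it with the wrist and top cameras.

```bash
cat >> h.py <<'E'
def dori(b,s=-1):
    z=np.array([0,0,-1.]);x=np.array([-np.sin(b),np.cos(b),0])*s
    return R@np.c_[x,np.cross(z,x),z]
def unproj(p,uv,zp): # pixels -> panel mm on plane panel z=zp mm
    M=p["world_to_cam"]; f=192/np.tan(np.radians(p["fov_y"])/2); uv=np.atleast_2d(uv)
    d=np.c_[(uv[:,0]-p["cx"])/f,-(uv[:,1]-p["cy"])/f,-np.ones(len(uv))]@M[:3,:3]@R
    o=R.T@(-M[:3,:3].T@M[:3,3]-P0)*1e3
    return o+d*((zp-o[2])/d[:,2])[:,None]
def dial(n,tag):
    p=params(n); im=robot.camera(n); hsv=cv2.cvtColor(im,cv2.COLOR_BGR2HSV)
    m=cv2.inRange(hsv,(20,120,110),(36,255,255))
    roi=np.zeros_like(m); q=project(p,np.array([W(x,y,-23) for x,y in((50,50),(50,-50),(-50,-50),(-50,50))]))
    cv2.fillConvexPoly(roi,q.astype(np.int32),255); m&=roi
    k=max(cv2.findContours(m,0,1)[0],key=cv2.contourArea)
    X=unproj(p,k[:,0].astype(float),-23)[:,:2]
    (cx,cy),_,_=r=cv2.minAreaRect(X.astype(np.float32)); B=cv2.boxPoints(r); e=B[1]-B[0]; g=B[2]-B[1]
    e=e if np.linalg.norm(e)>np.linalg.norm(g) else g
    b=(np.arctan2(e[1],e[0])+np.pi/2)%np.pi-np.pi/2
    print(n,"centre",round(cx,1),round(cy,1),"size",np.round(r[1],1),"bar",round(b,3),"dial",round(1.65-b,3))
    cv2.imwrite(f"pics/{tag}_{n}.png",im); return b,im
E
python3 - <<'E'
from h import *
p,f=lift(1.91); robot.move_straight(W(p[0],p[1]-70,p[2]+30),feed=.25)
robot.move_ptp(W(0,0,110),dori(.15)); robot.gripper_to(.05); robot.hold(.2)
a=dial("wrist","f")[1]; b=dial("top","f")[1]; c=robot.camera("scene")
cv2.imwrite("pics/f.png",cv2.hconcat([a,cv2.resize(c[60:330,150:430],(280,384))])); print(robot.get_state()["time_s"])
E
```

```text
wrist centre 2.1 -1.6 size [68.8 15.5] bar 0.457 dial 1.193
top centre 5.5 0.4 size [69.1 17.7] bar 0.473 dial 1.177
21.7917
```

View pics/f.png

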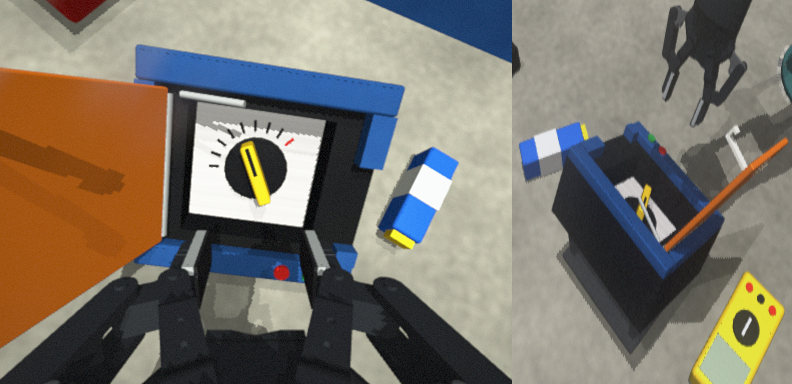

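The wrist view shows the dial at (255,168) with the bar at 0.45 rad, so it reads 1.2, four clicks short. The red mark is at the upper right and the hatch stands open. Next: grip, turn to the stop, then back to 1.5.

Run:
```python
from h import *
st=robot.get_state
robot.move_straight(W(2,-1,60),dori(.45),feed=.2); robot.move_straight(W(2,-1,-46),feed=.12)
print("F",np.round(st()["force"],1)); robot.gripper_to(0.0,force=40); print("opening",st()["opening"])
j0=np.array(st()["joint_positions"])
def turn(d):
    j=j0.copy(); j[5]+=d; robot.move_joints(j); s=st()
    print(round(d,2),"M",round(np.dot(s["moment"],R[:,2]),2),"F",np.round(R.T@np.array(s["force"]),1),"t",round(s["time_s"],1))
for d in(.3,.6,.9,1.15,1.22,1.26): turn(d)
robot.hold(.4)
for d in(.9,.6,.3): turn(d)
robot.hold(.2)
robot.gripper_to(.05); robot.hold(.3); robot.move_straight(W(2,-1,110),feed=.2); robot.hold(.2)
a=dial("wrist","g")[1]; dial("top","g"); print(st()["time_s"])
```

```text
F [ 0.7 -0.2  0.2]
opening 0.013320440879949939
0.3 M -0.0 F [ 0.2 -3.3 -4.6] t 24.1
0.6 M 0.07 F [-0.2 -8.1 -2.2] t 24.5
0.9 M 0.06 F [ -1.9 -11.3  -1.8] t 24.9
1.15 M -0.41 F [ -3.4 -13.7  -0.3] t 25.2
1.22 M 0.6 F [ -3.3 -14.7   0.7] t 25.5
1.26 M 1.27 F [ -3.6 -13.9   0.7] t 25.7
0.9 M 0.1 F [ -2.9 -10.3  -1.1] t 26.6
0.6 M 0.05 F [-0.6 -6.5 -2.8] t 26.9
0.3 M 0.17 F [-0.4 -4.5 -1.4] t 27.3
wrist centre 1.8 -1.6 size [68.9 14.1] bar 0.157 dial 1.493
top centre 5.9 0.6 size [71.7 16.6] bar 0.163 dial 1.487
29.5
```

View pics/g_wrist.png

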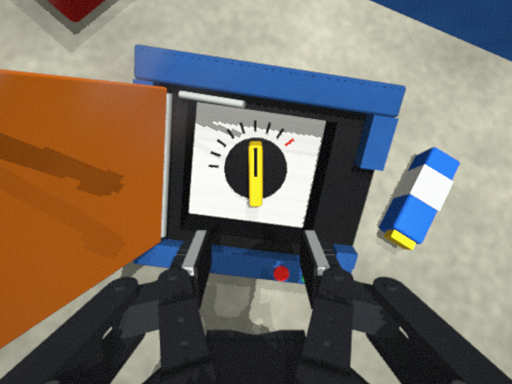

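The pointer now sits three marks back from red, reading 1.49 in both cameras. The hatch and battery haven't moved and the arm is clear, so I'm handing in.

```bash
python3 -c "
from bench import robot
robot.close_job()"
```

```text
the job is handed in; nothing more can be done
```

I finished the task and handed it in at about 29.5 s of the 64 s allowed; the hand-in reports no verdict.

- **Hatch release:** My first push stopped short because force noise fooled my contact test. The second push went about 6–7 mm in from contact, the catch let go, and the picture showed the hatch popped ajar.
- **Hatch swing:** I lifted it from under its free edge along its arc, driving to about 1.9 rad. I judged it past square from the pictures only and did not measure its angle. The wrist force stayed within about 2 N, close to the sensor noise.
- **Dial:** It started at 1.2, four clicks short of the stop. I turned it clockwise until the torque rose to 1.27 N m, held it there for 0.4 s, then turned it back 0.9 rad and released it.
- **Last checks:** The dial read 1.493 from the wrist camera and 1.487 from the top camera, against a target of 1.5. The two cameras disagreed by about 4–5 mm on the dial's centre, which did not affect the grip. The hatch was still open and the gripper was more than 100 mm clear of the panel. The battery looked the same before and after the dial turn. The multimeter was out of the last view, but nothing went near it.

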